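# Mark the third gap of the cap rack and push the cap home

## Task

With a fingertip, push the sliding marker along the rail on top of the cap rack, counting the gaps from the left as the robot sees them (occupied gaps count), until it stands over the middle of the third gap. Then push the smaller of the two loose bottle caps along the worktop into that third gap, under the rail, until it is fully home against the back. Push only: do not lift the cap, leave the marker at the third gap and leave everything else where it is.

Things in the scene. Friction and masses are not known exactly. Their poses are not given: they have to be found in the camera images.
- cap_rack: Low grey rack fixed to the worktop, 292 mm long (y): 5 upright dividers, 6 mm thick, 32 mm high, 45 mm deep, at y = +140, +70, 0, -70, -140 mm, make 4 gaps 64 mm wide, open to the front, without floor. Origin: on the worktop, middle of the line of divider noses (front ends); x into the gaps, y left as the robot sees it, z up. Gap centres from the left: y = +105, +35, -35 (third), -105 mm.
- back_wall (a point): On the worktop, foot of the back wall's inner face behind the third gap: rack (45, -35, 0) mm. The wall closes all gaps behind, 6 mm thick, 32 mm high; behind it is a 4 mm high screwed foot, to rack x = 73 mm.
- rail_mid (a point): Middle of the top of the aluminium rail, rack (22, 0, 40) mm. The rail lies along rack y across the divider tops, 10 mm wide, z = 32 to 40 mm; the space under it is 32 mm high. The marker rides on it. Beware: the front bar of the bottle shelf hangs 425 mm above the worktop, 50 to 90 mm farther back than this rail.
- third_gap (a point): Middle of the mouth of the third gap from the left, on the worktop on the line of the divider noses: rack frame (0, -35, 0) mm.
- marker (a joint): Travel in m of the black sliding marker along the rail: 0 at its left end stop, growing to the right (rack -y) to 0.25; its rack y = 0.125 minus this value. Over the middle of gap 1, 2, 3, 4 it reads 0.02, 0.09, 0.16, 0.23. Starts between the left end and gap 2. Slides stiffly (about 1.5 N) and stays where left.
- marker_fin (a point): Middle of the top edge of the marker's upright fin, 65 mm above the worktop, at rack x = +22 mm. The fin is 6 mm thick along the rail, 20 mm wide across it, z = 44 to 65 mm, on a saddle 18 mm long along the rail and 26 mm wide (z = 33 to 44 mm) with a small flat point to the front. Push the fin from its side, either way.
- small_cap: The smaller loose bottle cap, a black plain disc 57 mm in diameter, 24 mm high, about 30 g, lying flat on the worktop in front of the rack. Origin: centre of its underside, z up. Fully home in the third gap its centre is at about rack (16.5, -35) mm, and its front 12 mm stick out before the divider noses.
- large_cap: Bystander: the larger bottle cap, a grey disc 69 mm in diameter and 24 mm high (too wide for the gaps). Origin: centre of its underside.
- tape: Bystander: white roll of thread tape 52 mm in diameter, 15 mm high, lying flat in the first gap. Origin: centre of its underside.
- valve: Bystander: brass ball valve with a red lever, 32 x 115 x 49 mm, to the right. Origin: on its underside.
- strainer: Bystander: steel tea strainer cup 82 mm wide and 61 mm high, right of the rack. Origin: centre of its underside.
- tin: Bystander: tea tin 74 mm in diameter, 92 mm high, left of the rack. Origin: centre of its underside.
- spoon: Bystander: teaspoon 132 mm long, 26 mm wide, 9 mm high, to the left. Origin: centre of its underside.
Mind the look-alikes: they are no part of the job. Leave any blue or turquoise look-alike of the small_cap alone.

How it is judged:
On the way, in this order (a step that is already met when the one before it is completed fails the run):
1. the marker stands over the middle of the third gap, while the cap is still outside (value of joint marker between 0.145 and 0.175 m and x of small_cap in the frame of cap_rack below -0.02 m), for 0.2 s.
2. the smaller cap is home in the third gap (x of small_cap in the frame of cap_rack between 0.0115 and 0.021 m and y of small_cap in the frame of cap_rack between -0.041 and -0.029 m and height (world z) of small_cap below 0.004 m and angle between small_cap's own z axis and vertical below 0.1 rad), for 0.2 s.
At the end, for the whole second after the job is handed in: The marker stands within 15 mm of the middle of the third gap; the smaller cap lies flat on the worktop in the third gap, within 5 mm of the back wall, at rest (all of step 2 and value of joint marker between 0.145 and 0.175 m and linear speed of small_cap below 0.01 m/s and velocity of joint marker between -0.01 and 0.01 m/s); the robot touches nothing.
It fails at once if the smaller cap is lifted off the worktop or tipped (height (world z) of small_cap above 0.008 m or angle between small_cap's own z axis and vertical above 0.35 rad).
It fails at once if another thing (larger cap, tape, valve, strainer, tin or spoon) is moved by more than 20 mm (distance of any of large_cap, tape, valve, strainer, tin, spoon from where it was at the start of the episode above 0.02 m).
It also fails if it takes over 59 s, if anything falls off the work surface, if the arm or the gripper's body presses on something with over 40 N, if the wrist force passes 120 N, or if a joint passes its speed limit or range.

## Robot

A 7-joint arm with a two-finger parallel gripper is mounted at the origin on a cart in front of the work surface, level with it; the furniture and walls round the work are solid. World frame = base frame: x ahead of the robot, y to its left, z up, the work surface at z = 0. Lengths are in m, angles in rad, forces in N, time in s.
With the tool pointing down it reaches from about 0.4 to 0.85 m from the base axis. Payload 10.4 kg.
Tool frame: the origin (TCP) lies at the very end of the fingers, on their centre line; the grasp point (between the pads) lies ctrl.pinch_z behind it (ctrl.pinch_z is the distance from the TCP to the grasp point, in m); x points along the fingers, z is the direction in which the jaws open and shut, and the axes are right-handed (so a half turn about x gives the same grasp; the last joint's range is limited). The gripper opens to 85 mm and grips with 20 to 120 N. Pads are 22 mm wide; open, the fingers measure 114 mm over their backs; the gripper's body (76 mm by 85 mm) begins 54 mm behind the grasp point. The pads swing forward as they close: fully open they stand 13 mm farther back than shut.
Start: joints at [-1.323, 0.332, -0.065, 1.46, 0.022, 1.35, -0.088], TCP at [0.167, 0.602, 0.198] pointing down, gripper open.
Joint ranges: [-2.6, 2.6], [-0.5, 2.12], [-1.47, 1.34], [0.16, 2.42], [-1.27, 4.41], [0.06, 2.06], [-2.6, 2.6]. Speed limits (rad/s): [2.22, 2.22, 2.79, 2.79, 3.14, 3.14, 3.14].

## Interface

Orientations are given as a unit quaternion [x, y, z, w].
In Python, from cell import telemetry, imaging, order, ctrl gives the robot as it stands.
- The arm moves only by the tool arm_command, never from a script. Its argument "series" is a list of rows, each a list of 5 numbers: the opening in per cent of the stroke, from 0 (shut) to 100 (fully open), then the shift along the tool's x, y, z in m, then the turn about the tool's x in rad. A call has 1 to 12 rows; each row shifts and turns the pose as measured when the row begins, along the tool's axes as they then stand; what a row does not reach is not made up. A row lasts 1/10 s, in which the tool goes at most 50 mm and 8.59 degrees, less where a joint would pass 70% of its speed; a pose out of reach is approached as far as the arm can. A call with a gripper value outside its range is refused whole. The fingers move at their own pace and stop on an object; "squeeze" is the grip in N (left out, the last holds). Time passes only in rows, so rows that do not move let the fingers close. It gives the time, the measured TCP pose, the force and the opening at its end, in the units of the state.
- telemetry.observe(): the state, without advancing time (a new reading comes with each control period).
- imaging.camera(name): name is "side" or "top" or "wrist"; returns a dict with "image" (420x560x3 uint8, red, green, blue), "intrinsics" (3x3 intrinsics, pixels), "world_from_camera" (4x4, takes a point from camera to world coordinates). Camera axes: x right, y up, looking along -z (the intrinsics and any distortion apply to the point x, -y, -z); pixel columns grow to the right and rows downward; lengths in m; the calibration is good to about 2 mm. A picture is of the moment at which its call begins. There is no depth.
- order.hand_in(): hands the job in, once; it reports no verdict.
The state is a dict: "time_s": time; "joints": joint angles; "dq": joint speeds; "tau": joint torques, N m; "position": TCP position; "eef_rot": TCP orientation; "contact_force": force on the tool from outside, world axes, zero at the start; "torque": the same for the moment, N m; "finger_gap": opening from 0.0 (shut) to 1.0 (fully open).
Only numpy, scipy, OpenCV 4.12 (cv2) and the standard library are available. Lean on these libraries where they do the work, as an engineer would, in place of code of your own. Each camera call takes 0.05 s, during which the arm holds its last target. There are 200 camera calls.

## Working session

There is one attempt and no reset: what is moved stays moved. The work goes in short steps, Python scripts to look and compute and a tool call to move; the robot and the scene stay as the last step left them, time stands still between calls to the robot, and variables do not carry over. Pictures are saved under pics/ and viewed, on a budget of 10 in all, crops included, one or two more only if the job needs it, and the job is handed in when it is done.

Besides the shell and the picture viewer there is one more tool, called after "Emit:" by a JSON object that holds its "method" and its "body". arm_command: Moves the arm, as the interface text tells. Its arguments: {"type":"object","properties":{"series":{"type":"array"},"squeeze":{"type":"number"}},"required":["series"]}

```bash
mkdir -p pics; ls; cat > h.py <<'E'
import numpy as np, cv2
from cell import telemetry, imaging, order, ctrl
def ray(c,u,v):
    K=np.array(c["intrinsics"]);T=np.array(c["world_from_camera"])
    d=np.linalg.inv(K)@[u,v,1]; d=T[:3,:3]@[d[0],-d[1],-d[2]]
    return T[:3,3],d
def onz(c,u,v,z):
    o,d=ray(c,u,v); return o+d*(z-o[2])/d[2]
def proj(c,p):
    K=np.array(c["intrinsics"]);T=np.array(c["world_from_camera"])
    q=T[:3,:3].T@(np.array(p)-T[:3,3]); q=K@[q[0],-q[1],-q[2]]; return q[:2]/q[2]
E
python3 - <<'E'
from h import *
import pickle
for n in ["top","side"]:
    c=imaging.camera(n); pickle.dump(c,open(n+".pkl","wb"))
    print(n,{k:np.round(v,3).tolist() for k,v in c.items() if k!="image"}, [k for k in c])
    cv2.imwrite(f"pics/{n}0.png",c["image"][...,::-1])
print(telemetry.observe()); print(ctrl.pinch_z)
E
```

```text
pics
top {'intrinsics': [[418.866, 0.0, 279.931], [0.0, 418.866, 217.987], [0.0, 0.0, 1.0]], 'world_from_camera': [[-0.071, 0.977, -0.2, 0.309], [-0.997, -0.07, 0.015, 0.026], [0.001, 0.201, 0.98, 1.254], [0.0, 0.0, 0.0, 1.0]]} ['image', 'intrinsics', 'world_from_camera']
side {'intrinsics': [[513.567, 0.0, 279.944], [0.0, 513.567, 209.511], [0.0, 0.0, 1.0]], 'world_from_camera': [[-1.0, -0.014, -0.002, 0.529], [0.005, -0.476, 0.879, 1.212], [-0.013, 0.879, 0.476, 0.685], [0.0, 0.0, 0.0, 1.0]]} ['image', 'intrinsics', 'world_from_camera']
{'time_s': 0.1, 'joints': array([-1.32262166,  0.33282099, -0.06472484,  1.46084337,  0.02161977,
        1.34989481, -0.08851969]), 'dq': array([ 0.00214998, -0.00261019, -0.00186095, -0.00279462,  0.00122987,
        0.00045133, -0.0005997 ]), 'tau': array([ 1.42559922e-03, -6.26744628e+01,  4.90414537e-02, -3.92436755e+01,
        1.62952056e-02,  6.88394575e-03, -1.08016022e-05]), 'position': array([0.16707115, 0.60187081, 0.19709456]), 'eef_rot': array([-0.42823545,  0.56324823,  0.42765462,  0.5625632 ]), 'contact_force': array([-0.71885564,  0.22657891,  0.24271002]), 'torque': array([-0.00562178, -0.03212633,  0.00911296]), 'finger_gap': 1.0006341928546818}
0.0187
```

View pics/top0.png

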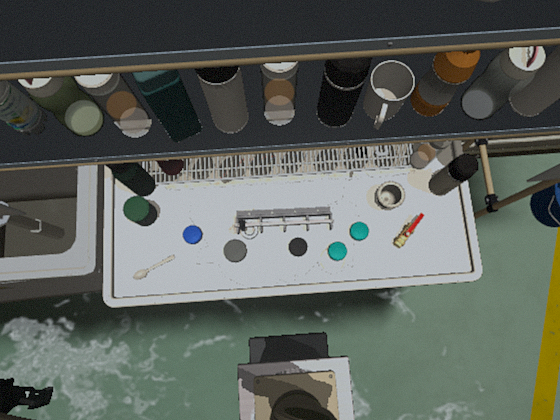

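View pics/side0.png

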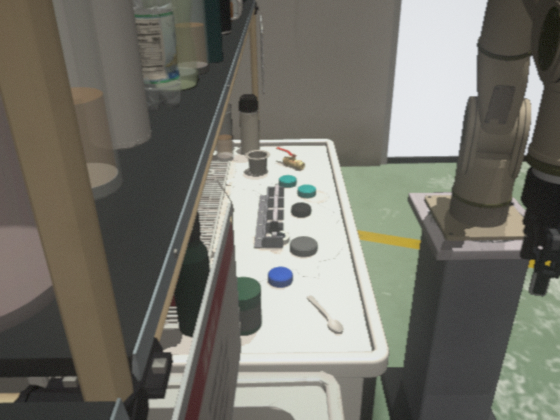

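The top view shows the rack at about (235–331, 207–230) with the marker near (240,226). Loose discs are black (298,247), large grey (235,251), blue (192,234), and turquoise (337,251) and (359,231). The black one fits small_cap because it is plain black and smaller than the grey one. I'll confirm that with one enlarged crop.

```bash
python3 - <<'E'
from h import *
import pickle
c=pickle.load(open("top.pkl","rb")); s=pickle.load(open("side.pkl","rb"))
im=c["image"]; cr=im[195:270,215:375,::-1]
a=cv2.resize(cr,None,fx=5,fy=5,interpolation=cv2.INTER_CUBIC)
b=cv2.resize(s["image"][175:255,240:330,::-1],None,fx=2.5,fy=2.5,interpolation=cv2.INTER_CUBIC)
o=np.zeros((600,800,3),np.uint8); o[:375]=a; o[375:575,:225]=b
cv2.imwrite("pics/crop1.png",o)
g=cv2.cvtColor(im,cv2.COLOR_RGB2GRAY)
for nm,(x0,y0,x1,y1),lo,hi in [("black",(285,237,312,258),0,80),("grey",(222,238,249,264),0,120)]:
    m=((g[y0:y1,x0:x1]>=lo)&(g[y0:y1,x0:x1]<hi)).astype(np.uint8)
    n,l,st,ce=cv2.connectedComponentsWithStats(m); k=1+np.argmax(st[1:,4]); u,v=ce[k]+[x0,y0]
    print(nm,u,v,st[k],onz(c,u,v,.02))
m=cv2.cvtColor(s["image"],cv2.COLOR_RGB2GRAY)[198:220,285:317]<80
ys,xs=np.nonzero(m); u,v=xs.mean()+285,ys.mean()+198; print("side black",u,v,onz(s,u,v,.016))
for p in [(236,207),(331,207),(236,230),(331,230)]: print(p,onz(c,*p,.035))
E
```

```text
black 297.5076923076923 246.57692307692307 [  4   1  18  18 260] [ 0.47147141 -0.03874044  0.02      ]
grey 234.8799019607843 250.4191176470588 [  2   1  23  23 408] [0.47327619 0.14708813 0.02      ]
side black 300.34831460674155 212.51685393258427 [ 0.47698332 -0.00426657  0.016     ]
(236, 207) [0.60121067 0.13578321 0.035     ]
(331, 207) [ 0.58100803 -0.14724876  0.035     ]
(236, 230) [0.53157703 0.13929888 0.035     ]
(331, 230) [ 0.51158393 -0.14056513  0.035     ]
```

View pics/crop1.png

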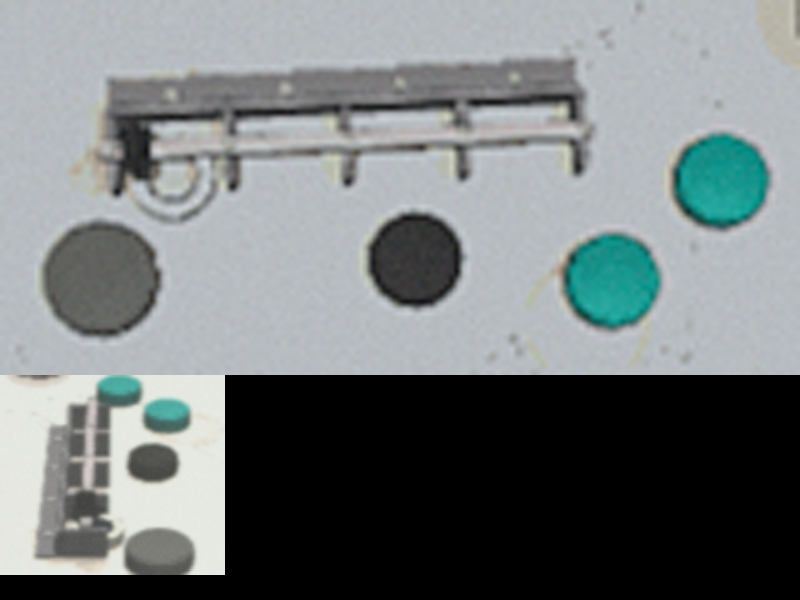

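```bash
cat >> h.py <<'E'
from scipy.spatial.transform import Rotation as R
RK=None
E
python3 - <<'E'
from h import *
import pickle
c=pickle.load(open("top.pkl","rb")); s=pickle.load(open("side.pkl","rb"))
P=np.array([onz(c,215+u/5-.4,195+v/5-.4,.032)[:2] for u,v in [(118,193),(233,188),(348,185),(463,178),(578,173)]])
print(P.round(4))
ys=np.array([.14,.07,0,-.07,-.14]); k=np.polyfit(ys,P,1); print(k)
yx=k[0]/np.linalg.norm(k[0]); xx=np.array([yx[1],-yx[0]]); o=k[1]
th=np.arctan2(xx[1],xx[0]); print("origin",o,"yaw",th)
f=lambda p:(xx@(p-o),yx@(p-o))
T=lambda x,y:o+xx*x+yx*y
print("cap rack",f(onz(c,297.5,246.6,.022)[:2]))
print("marker", [f(onz(c,215+u/5-.4,195+v/5-.4,.044)[:2]) for u,v in [(122,150),(152,150)]], f(onz(c,215+137/5-.4,195+122/5-.4,.065)[:2]))
print("rail back/front right end",f(onz(c,215+586/5,195+123/5,.04)[:2]),f(onz(c,215+586/5,195+137/5,.04)[:2]))
print("gap3",T(0,-.035),"cap side ray",f(onz(s,301,207.2,.024)[:2]))
print(R.from_quat(telemetry.observe()["eef_rot"]).as_matrix().round(3))
E
```

```text
[[ 0.5221  0.1336]
 [ 0.5202  0.0656]
 [ 0.5172 -0.0024]
 [ 0.5165 -0.0706]
 [ 0.5146 -0.1388]]
[[ 0.02652536  0.9729211 ]
 [ 0.51812126 -0.00254191]]
origin [ 0.51812126 -0.00254191] yaw -0.027256881919888704
cap rack (np.float64(-0.04597923440960628), np.float64(-0.0373316758461815))
marker [(np.float64(0.023684369341701355), np.float64(0.1320959596294341)), (np.float64(0.02290796415414166), np.float64(0.1144805639265037))] (np.float64(0.03575399836850925), np.float64(0.12112213347263984))
rail back/front right end (np.float64(0.027362965622438586), np.float64(-0.1431763765334204)) (np.float64(0.018948094674926197), np.float64(-0.14259233504213192))
gap3 [ 0.51716739 -0.03752891] cap side ray (np.float64(-0.04299039206718938), np.float64(-0.018320522840347107))
[[-0.    -0.964  0.267]
 [-0.001  0.267  0.964]
 [-1.    -0.    -0.001]]
```

```bash
python3 - <<'E'
from h import *
import pickle
c=pickle.load(open("top.pkl","rb")); s=pickle.load(open("side.pkl","rb"))
P=np.array([onz(c,215+u/5-.4,195+v/5-.4,0)[:2] for u,v in [(118,193),(233,188),(348,185),(463,178),(578,173)]])
ys=np.array([.14,.07,0,-.07,-.14]); k=np.polyfit(ys,P,1); print(k)
yx=k[0]/np.linalg.norm(k[0]); xx=np.array([yx[1],-yx[0]]); o=k[1]
print("origin",o,"yaw",np.arctan2(xx[1],xx[0]))
f=lambda p:np.round((xx@(p-o),yx@(p-o)),4)
print("cap",onz(c,297.5,246.6,.022),f(onz(c,297.5,246.6,.022)[:2]),"rail R",f(onz(c,215+586/5-.4,195+130/5-.4,.04)[:2]),"marker",f(onz(c,215+137/5-.4,195+150/5-.4,.044)[:2]))
print("side: predicted cap top px",proj(s,[.4705,-.0387,.024]),"rack corners pred",[proj(s,[*(o+xx*0+yx*y),.032]).round(1) for y in ys])
m=(cv2.cvtColor(s["image"],cv2.COLOR_RGB2GRAY)[195:222,285:317]<110); yy,xz=np.nonzero(m); print(xz.min()+285,xz.max()+285,yy.min()+195,yy.max()+195)
E
```

```text
[[ 0.02721997  0.99839845]
 [ 0.52358857 -0.00330016]]
origin [ 0.52358857 -0.00330016] yaw -0.027256881919888995
cap [ 0.47114169 -0.03860663  0.022     ] [-0.0515 -0.0367] rail R [ 0.0189 -0.1412] marker [0.0178 0.1239]
side: predicted cap top px [302.22506074 203.91702099] rack corners pred [array([282.1, 234.8]), array([282.6, 220.6]), array([283. , 207.7]), array([283.5, 195.9]), array([283.9, 185. ])]
292 313 195 216
```

Emit:
{"method": "arm_command", "body": {"series": [[0,0,-0.04,-0.035,0],[0,0,-0.04,-0.035,0],[0,0,-0.04,-0.035,0],[0,0,-0.04,-0.035,0],[0,0,-0.04,-0.035,0]]}}

```text
time_s: 0.6
position: [0.3018, 0.3914, 0.1934]
eef_rot: [-0.431, 0.563, 0.431, 0.558]
contact_force: [1.6, -0.4, -0.2]
finger_gap: 0.143
```

Emit:
{"method": "arm_command", "body": {"series": [[0,0,0,0,-0.08],[0,0,0,0,-0.08],[0,0,0,0,-0.08],[0,0,-0.03,-0.045,0],[0,0,-0.03,-0.045,0],[0,0,-0.03,-0.045,0],[0,0,-0.02,-0.045,0],[0,0,-0.02,-0.045,0],[0,0,0,-0.045,0],[0,0,0,-0.045,0],[0,0,0,0,0]]}}

```text
time_s: 1.7
position: [0.427, 0.0639, 0.1925]
eef_rot: [-0.495, 0.508, 0.495, 0.501]
contact_force: [0.3, 0.4, -0.2]
finger_gap: 0.002
```

```bash
python3 - <<'E'
from h import *
import pickle
c=imaging.camera("wrist"); pickle.dump(c,open("w1.pkl","wb")); cv2.imwrite("pics/w1.png",c["image"][...,::-1])
t=telemetry.observe(); print(t["position"],R.from_quat(t["eef_rot"]).as_matrix().round(3),t["joints"].round(3),t["contact_force"])
for p in [(.5236,-.0033,.032),(.471,-.0386,.024)]: print(proj(c,p))
E
```

```text
[0.42687325 0.06682804 0.19248266] [[-0.007 -1.     0.016]
 [-0.006  0.016  1.   ]
 [-1.     0.007 -0.006]] [-0.702 -0.12   0.41   1.957  0.053  1.303  1.245] [0.44937113 0.39208821 0.34114674]
[218.59856883 275.4443003 ]
[181.37884602 224.0365948 ]
```

View pics/w1.png

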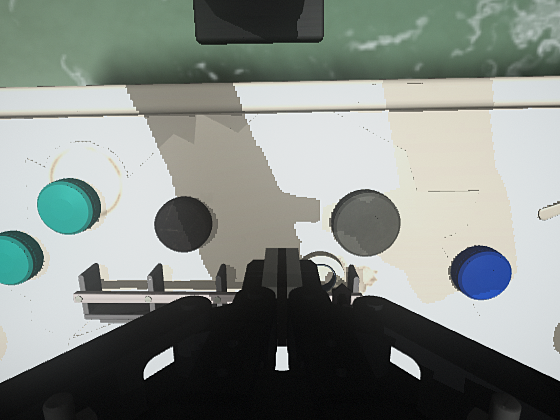

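The wrist view (upside down) shows the black cap at (183,223), the grey cap at (366,222), and divider noses at about (90,266), (155,266), (222,266) and (352,266). I'll enlarge the divider area to refine the rack pose.

```bash
python3 - <<'E'
from h import *
import pickle
c=pickle.load(open("w1.pkl","rb"))
cv2.imwrite("pics/w1c.png",cv2.resize(c["image"][190:330,65:265,::-1],None,fx=4,fy=4,interpolation=cv2.INTER_CUBIC))
print(np.round(c["world_from_camera"],3))
E
```

```text
[[ 0.019 -0.967 -0.254  0.364]
 [ 1.     0.017  0.012  0.066]
 [-0.007 -0.254  0.967  0.369]
 [ 0.     0.     0.     1.   ]]
```

View pics/w1c.png

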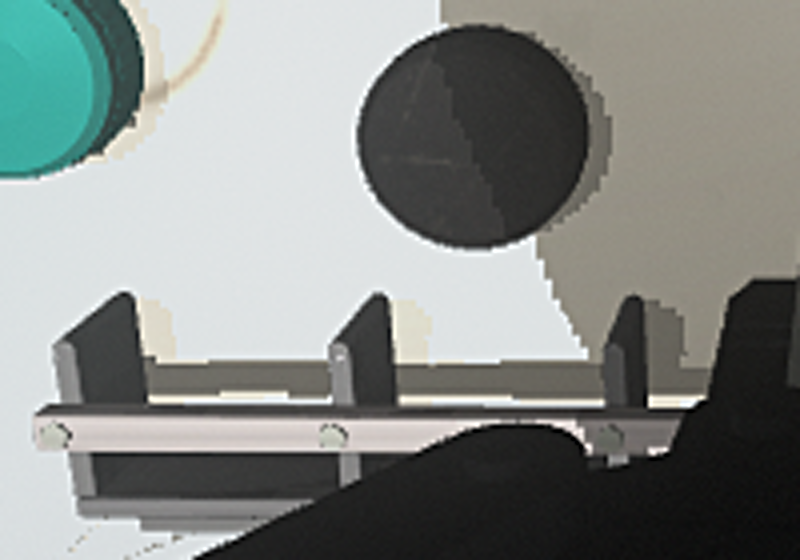

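```bash
python3 - <<'E'
from h import *
import pickle
c=pickle.load(open("w1.pkl","rb"))
g=lambda u,v,z:onz(c,65+u/4-.4,190+v/4-.4,z)[:2]
F=[g(*p,0) for p in [(128,293),(382,295),(636,297)]]; Tt=[g(*p,.032) for p in [(63,343),(340,345),(614,346)]]
print("feet",np.round(F,4).tolist(),"tops",np.round(Tt,4).tolist())
print("rail mid @div",[g(*p,.04).round(4).tolist() for p in [(53,433),(333,435),(610,437)]])
print("cap L,R,top,bot @.024",[g(*p,z).round(4).tolist() for p,z in [((358,136),.024),((590,136),.012),((475,24),.024),((475,248),.012)]])
E
```

```text
feet [[0.5216, -0.1434], [0.5233, -0.0734], [0.525, -0.0035]] tops [[0.5213, -0.1438], [0.5229, -0.0734], [0.5243, -0.0039]]
rail mid @div [[0.5421, -0.1454], [0.5438, -0.0746], [0.5454, -0.0048]]
cap L,R,top,bot @.024 [[0.4701, -0.0658], [0.4748, -0.0104], [0.442, -0.0341], [0.5052, -0.0429]]
```

Emit:
{"method": "arm_command", "body": {"series": [[0,0,0,0.036,-0.008],[0,0,0,0.036,0],[0,0,0,0.036,0],[0,0,-0.03,0,0],[0,0,-0.03,0,0],[0,0,-0.03,0,0],[0,0,-0.017,0,0],[0,0,0,0,0]]}}

```text
time_s: 2.55
position: [0.5346, 0.19, 0.188]
eef_rot: [-0.499, 0.502, 0.503, 0.495]
contact_force: [-0.4, 0.4, -0.0]
finger_gap: 0.002
```

```bash
python3 - <<'E'
from h import *
import pickle
c=pickle.load(open("w1.pkl","rb"))
print(onz(c,265,250,.1925),onz(c,299,250,.1925),onz(c,282,248,.1925))
t=telemetry.observe(); print(t["position"],R.from_quat(t["eef_rot"]).as_matrix().round(3),t["joints"].round(3),t["contact_force"])
c=imaging.camera("side");cv2.imwrite("pics/s2.png",c["image"][...,::-1])
E
```

```text
[0.4334863  0.05469795 0.1925    ] [0.43377563 0.07237198 0.1925    ] [0.43252259 0.06355891 0.1925    ]
[0.53458802 0.19001747 0.18800125] [[-0.011 -1.    -0.005]
 [-0.004 -0.005  1.   ]
 [-1.     0.011 -0.003]] [-0.735  0.221  0.367  1.64  -0.082  1.307  1.222] [-0.36479399  0.43044882 -0.00826619]
```

View pics/s2.png

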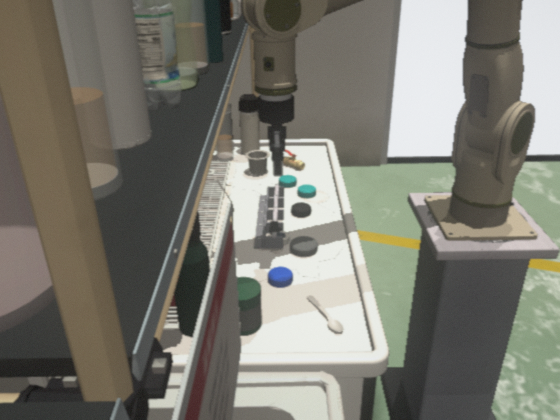

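The side view shows the arm above the rack. The wrist joint housing at (245–305, 0–35) is the part to check against the shelf bar.

```bash
python3 - <<'E'
from h import *
import pickle
s=pickle.load(open("side.pkl","rb"))
for p in [(243,10),(281,10),(275,40),(253,90),(296,90),(258,110),(292,110),(277,172),(262,70)]:
    o,d=ray(s,*p); r=[]
    for y in (.13,.19,.25): r.append((o+d*(y-o[1])/d[1]).round(3).tolist())
    print(p,r)
E
```

```text
(243, 10) [[0.599, 0.13, 0.549], [0.595, 0.19, 0.556], [0.591, 0.25, 0.564]]
(281, 10) [[0.524, 0.13, 0.548], [0.524, 0.19, 0.555], [0.524, 0.25, 0.563]]
(275, 40) [[0.537, 0.13, 0.491], [0.536, 0.19, 0.501], [0.536, 0.25, 0.512]]
(253, 90) [[0.585, 0.13, 0.389], [0.582, 0.19, 0.405], [0.579, 0.25, 0.422]]
(296, 90) [[0.494, 0.13, 0.387], [0.496, 0.19, 0.404], [0.498, 0.25, 0.42]]
(258, 110) [[0.576, 0.13, 0.345], [0.573, 0.19, 0.364], [0.571, 0.25, 0.383]]
(292, 110) [[0.502, 0.13, 0.344], [0.504, 0.19, 0.363], [0.505, 0.25, 0.382]]
(277, 172) [[0.537, 0.13, 0.197], [0.537, 0.19, 0.224], [0.536, 0.25, 0.251]]
(262, 70) [[0.565, 0.13, 0.431], [0.563, 0.19, 0.445], [0.561, 0.25, 0.459]]
```

Emit:
{"method": "arm_command", "body": {"series": [[60,0,0.02,0,0],[60,0,0,0,-0.14],[60,0,0,0,-0.14],[60,0,0,0,-0.14],[60,0,0,0,-0.14],[60,0,0,0,-0.14],[60,0,0,0,-0.14],[60,0,0,0,-0.14],[60,0,0,0,-0.14],[60,0,0,0,-0.14],[60,0,0,0,-0.14],[60,0,0,0,-0.14]]}}

```text
time_s: 3.8
position: [0.4969, 0.1991, 0.1817]
eef_rot: [-0.697, 0.031, 0.716, 0.021]
contact_force: [0.2, 0.1, -0.0]
finger_gap: 0.6
```

```bash
cat > st.py <<'E'
from h import *
t=telemetry.observe(); print(t["time_s"],t["position"].round(4),R.from_quat(t["eef_rot"]).as_matrix().round(3).tolist(),t["joints"].round(3),t["contact_force"].round(2),t["finger_gap"])
E
python3 st.py
```

```text
3.8 [0.4969 0.1991 0.1817] [[-0.026, -0.073, -0.997], [-0.014, -0.997, 0.074], [-1.0, 0.016, 0.025]] [-0.453  0.17  -0.015  1.695  0.003  1.307  2.598] [ 0.24  0.09 -0.02] 0.6000022998130554
```

Emit:
{"method": "arm_command", "body": {"series": [[60,0,0,0,0.14],[60,0,0,0,0.14],[60,0,0,0,0.14],[60,0,0,0,0.14],[60,0,0,0,0.14],[60,0,0,0,0.14],[60,0,0,0,0.14],[60,0,0,0,0.14],[60,0,0,0,0.14],[60,0,0,0,0.14],[60,0,0,0,0.14],[60,0,0,0,0.14]]}}

```text
time_s: 5.0
position: [0.481, 0.2068, 0.1814]
eef_rot: [-0.435, 0.567, 0.441, 0.543]
contact_force: [-0.6, 0.1, 0.6]
finger_gap: 0.603
```

Emit:
{"method": "arm_command", "body": {"series": [[60,0,0,0,0.14],[60,0,0,0,0.14],[60,0,0,0,0.14],[60,0,0,0,0.14],[60,0,0,0,0.14],[60,0,0,0,0.14],[60,0,0,0,0.14],[60,0,0,0,0.14],[60,0,0,0,0.14],[60,0,0,0,0.14]]}}

```text
time_s: 6.0
position: [0.4673, 0.2146, 0.1817]
eef_rot: [0.033, 0.718, -0.044, 0.694]
contact_force: [0.1, -0.5, -0.0]
finger_gap: 0.598
```

```bash
python3 st.py
```

```text
6.0 [0.4673 0.2146 0.1817] [[-0.035, 0.109, 0.993], [-0.013, 0.994, -0.109], [-0.999, -0.017, -0.033]] [-0.684  0.125  0.184  1.75  -0.029  1.306 -0.602] [ 0.14 -0.52 -0.03] 0.5983845660305572
```

Emit:
{"method": "arm_command", "body": {"series": [[60,0,0,0,-0.085],[60,0,-0.022,0.025,0],[60,0,-0.022,0.025,0],[60,0.03,0,0.002,0],[60,0.03,0,0.002,0],[60,0.03,0,0.002,0],[60,0,0,0,0]]}}

```text
time_s: 6.7
position: [0.5126, 0.1735, 0.0895]
eef_rot: [0.003, 0.719, -0.01, 0.695]
contact_force: [-0.5, -0.2, -0.4]
finger_gap: 0.597
```

```bash
python3 st.py; python3 - <<'E'
from h import *
c=imaging.camera("wrist");cv2.imwrite("pics/w3.png",c["image"][...,::-1])
for p in [(.549,.1175,.065),(.515,.17,.047)]: print(proj(c,p))
E
```

```text
6.7 [0.5126 0.1735 0.0895] [[-0.034, 0.019, 0.999], [-0.009, 1.0, -0.019], [-0.999, -0.01, -0.034]] [-0.598  0.265  0.221  1.794 -0.068  1.126 -0.372] [-0.51 -0.15 -0.38] 0.5968435581573884
[341.31540694 309.90274981]
[285.64171852 220.55938622]
```

View pics/w3.png

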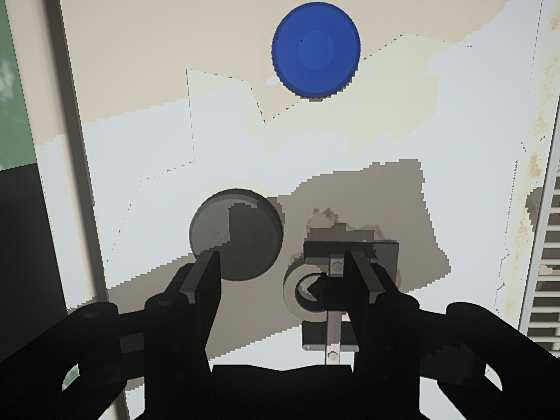

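The wrist view (image up = world +y) shows the forward fingertip at about (345–365, 252), the rail at column 335, and the marker's black front point at (315,288).

```bash
python3 - <<'E'
from h import *
c=imaging.camera("wrist")
for z in (.09,.096,.1): print(z,[onz(c,*p,z).round(4).tolist() for p in [(345,252),(363,252),(219,252),(200,252)]])
print(onz(c,315,288,.044))
E
```

```text
0.09 [[0.5482, 0.1662, 0.09], [0.5576, 0.1661, 0.09], [0.4819, 0.1666, 0.09], [0.4717, 0.1666, 0.09]]
0.096 [[0.5473, 0.1687, 0.096], [0.5564, 0.1686, 0.096], [0.4832, 0.1691, 0.096], [0.4734, 0.1691, 0.096]]
0.1 [[0.5467, 0.1704, 0.1], [0.5556, 0.1703, 0.1], [0.4841, 0.1708, 0.1], [0.4746, 0.1708, 0.1]]
[0.53541304 0.12059816 0.044     ]
```

Emit:
{"method": "arm_command", "body": {"series": [[60,0.022,0,0.002,0],[60,0.016,0,0.003,0],[60,0.002,0,0,0],[60,0,0,0,0]]}}

```text
time_s: 7.2
position: [0.522, 0.1772, 0.0592]
eef_rot: [0.005, 0.714, -0.007, 0.7]
contact_force: [0.2, 0.2, 0.2]
finger_gap: 0.602
```

Emit:
{"method": "arm_command", "body": {"series": [[60,0.007,0,-0.007,0],[60,0.005,0,-0.005,0],[60,0,0,0,0]]}}

```text
time_s: 7.5
position: [0.5097, 0.1781, 0.0486]
eef_rot: [0.006, 0.714, -0.006, 0.701]
contact_force: [-0.0, 0.8, 0.1]
finger_gap: 0.599
```

```bash
python3 st.py
```

```text
7.5 [0.5097 0.1781 0.0486] [[-0.018, 0.017, 1.0], [-0.001, 1.0, -0.017], [-1.0, -0.001, -0.018]] [-0.6    0.296  0.213  1.85  -0.08   1.021 -0.37 ] [-0.04  0.77  0.13] 0.5989929256746822
```

Emit:
{"method": "arm_command", "body": {"series": [[60,0,-0.02,0,0],[60,0,-0.02,0,0],[60,0,-0.02,0,0],[60,0,-0.02,0,0],[60,0,-0.02,0,0],[60,0,-0.02,0,0]]}}

```text
time_s: 8.1
position: [0.5074, 0.0582, 0.0501]
eef_rot: [0.004, 0.713, -0.003, 0.701]
contact_force: [0.5, -0.3, -0.1]
finger_gap: 0.605
```

```bash
python3 st.py
```

```text
8.1 [0.5074 0.0582 0.0501] [[-0.017, 0.01, 1.0], [0.002, 1.0, -0.01], [-1.0, 0.002, -0.017]] [-0.451  0.236  0.281  1.927 -0.082  1.005 -0.142] [ 0.51 -0.34 -0.08] 0.6054773140338663
```

```bash
python3 - <<'E'
from h import *
import pickle
c=imaging.camera("wrist");t=imaging.camera("side");pickle.dump((c,t),open("c4.pkl","wb"))
o=np.zeros((600,800,3),np.uint8)
o[:420,:560]=c["image"][...,::-1]
a=cv2.resize(t["image"][165:255,240:330,::-1],(240,240),interpolation=cv2.INTER_CUBIC); o[:240,560:]=a
cv2.imwrite("pics/c4.png",o)
E
```

```text
(no output)
```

View pics/c4.png

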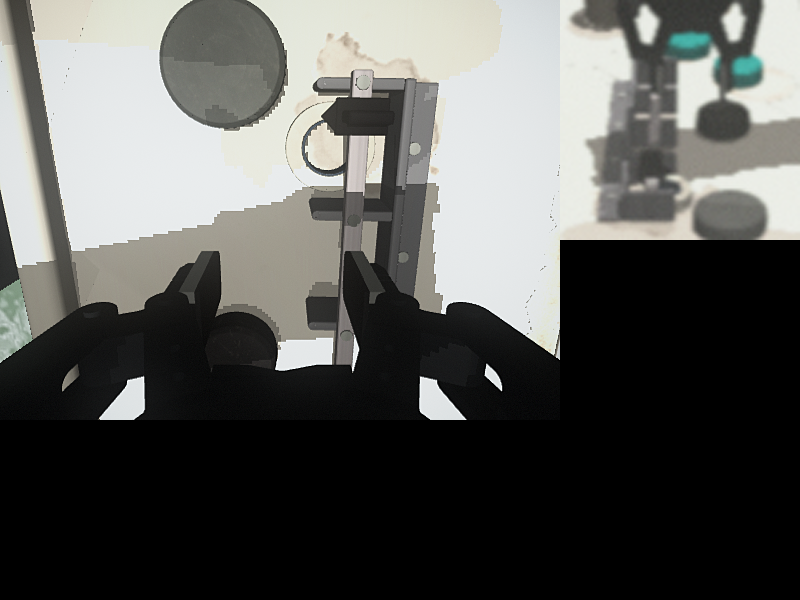

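The wrist view shows the marker still in gap 1 at about (360,115). The fingertip at (345–385, 252–300) went past without moving it, so I'll work out the heights.

```bash
python3 - <<'E'
from h import *
import pickle
c,t=pickle.load(open("c4.pkl","rb"))
o=np.array([.5245,-.004]);yx=np.array([.024,.9997]);xx=np.array([.9997,-.024])
f=lambda u,v,z:(lambda p:np.round((xx@(p-o),yx@(p-o)),4).tolist())(onz(c,u,v,z)[:2])
print("saddle edges",f(335,97,.065),f(392,97,.065),f(335,135,.044),f(392,135,.044))
print("tip", [ (z,f(345,252,z),f(364,252,z)) for z in (.05,.06,.07)])
print("rail at div2",f(353,220,.04),"cam",np.round(c["world_from_camera"],3))
for y in (.1225,.1,.09,.08): print(y,[proj(c,[*(o+xx*x+yx*y),z]).round(0).tolist() for x,z in [(.012,.065),(.032,.065),(.009,.044),(.035,.044)]])
E
python3 - <<'E'
import pickle,cv2
import sys; sys.path.insert(0,'.')
c,t=pickle.load(open("c4.pkl","rb"))
cv2.imwrite("pics/c4z.png",cv2.resize(c["image"][60:340,280:460,::-1],None,fx=2.1,fy=2.1,interpolation=cv2.INTER_CUBIC))
E
```

```text
saddle edges [0.0048, 0.1321] [0.0289, 0.1324] [0.0083, 0.1148] [0.0363, 0.1152]
tip [(0.05, [0.0158, 0.0555], [0.0256, 0.0557]), (0.06, [0.014, 0.0596], [0.0233, 0.0598]), (0.07, [0.0123, 0.0636], [0.021, 0.0638])]
rail at div2 [0.0207, 0.0699] cam [[ 1.     0.006  0.019  0.512]
 [-0.01   0.966  0.259  0.123]
 [-0.016 -0.259  0.966  0.226]
 [ 0.     0.     0.     1.   ]]
0.1225 [[351.0, 120.0], [397.0, 121.0], [337.0, 119.0], [391.0, 120.0]]
0.1 [[347.0, 172.0], [392.0, 173.0], [335.0, 165.0], [387.0, 166.0]]
0.09 [[346.0, 194.0], [390.0, 194.0], [334.0, 184.0], [385.0, 185.0]]
0.08 [[345.0, 215.0], [388.0, 216.0], [333.0, 203.0], [383.0, 204.0]]
```

View pics/c4z.png

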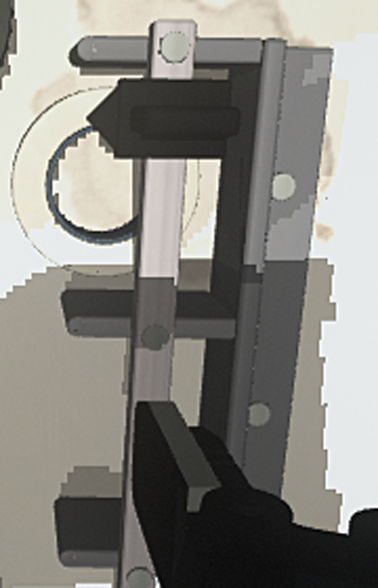

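```bash
python3 - <<'E'
from h import *
import pickle
c,t=pickle.load(open("c4.pkl","rb"))
cv2.imwrite("pics/s4z.png",cv2.resize(t["image"][140:250,230:340,::-1],None,fx=5,fy=5,interpolation=cv2.INTER_CUBIC))
for z in (.05,.06,.07,.08,.09,.1): print(z,[proj(t,[x,.069,z]).round(1).tolist() for x in (.4655,.548)])
print("grey cap pred",proj(t,[.473,.147,.024]),"black",proj(t,[.4715,-.0386,.024]))
E
```

```text
0.05 [[306.1, 214.6], [273.7, 215.0]]
0.06 [[306.1, 211.2], [273.6, 211.6]]
0.07 [[306.2, 207.7], [273.5, 208.1]]
0.08 [[306.2, 204.2], [273.4, 204.6]]
0.09 [[306.3, 200.7], [273.4, 201.1]]
0.1 [[306.3, 197.1], [273.3, 197.6]]
grey cap pred [304.46434164 239.52130183] black [301.86339305 203.93891677]
```

View pics/s4z.png

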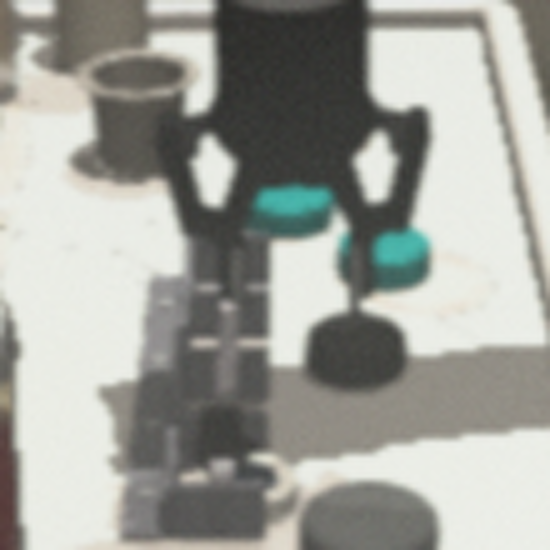

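Side, wrist and contact evidence all agree that the real fingertips sit about 43 mm above the reported TCP, so the finger passed over the fin. I'll go back left and run lower.

Emit:
{"method": "arm_command", "body": {"series": [[60,0,0.03,0,0],[60,0,0.03,0,0],[60,0,0.03,0,0],[60,0,0.03,0,0],[60,0.014,0,0,0],[60,0.012,0,0,0],[60,0,0,0,0]]}}

```text
time_s: 8.9
position: [0.509, 0.1828, 0.0244]
eef_rot: [0.007, 0.712, -0.004, 0.702]
contact_force: [0.4, -0.1, -1.2]
finger_gap: 0.596
```

```bash
python3 st.py
```

```text
8.9 [0.509  0.1828 0.0244] [[-0.014, 0.015, 1.0], [0.003, 1.0, -0.015], [-1.0, 0.003, -0.014]] [-0.599  0.326  0.204  1.87  -0.09   0.965 -0.369] [ 0.37 -0.06 -1.17] 0.5963227520193704
```

Emit:
{"method": "arm_command", "body": {"series": [[60,0.008,0,0,0],[60,0.006,0,0,0],[60,0,0,0,0]]}}

```text
time_s: 9.2
position: [0.5089, 0.1804, 0.0093]
eef_rot: [0.007, 0.712, -0.006, 0.702]
contact_force: [-0.6, -0.7, -0.4]
finger_gap: 0.597
```

```bash
python3 st.py; python3 - <<'E'
from h import *
c=imaging.camera("wrist");t=imaging.camera("side")
o=np.zeros((420,800,3),np.uint8)
o[:,:560]=c["image"][...,::-1]
o[:240,560:]=cv2.resize(t["image"][165:255,240:330,::-1],(240,240),interpolation=cv2.INTER_CUBIC)
cv2.imwrite("pics/c5.png",o)
E
```

```text
9.2 [0.5089 0.1804 0.0093] [[-0.014, 0.019, 1.0], [0.003, 1.0, -0.019], [-1.0, 0.002, -0.015]] [-0.594  0.346  0.203  1.881 -0.095  0.935 -0.364] [-0.59 -0.73 -0.44] 0.5967396523912861
```

View pics/c5.png

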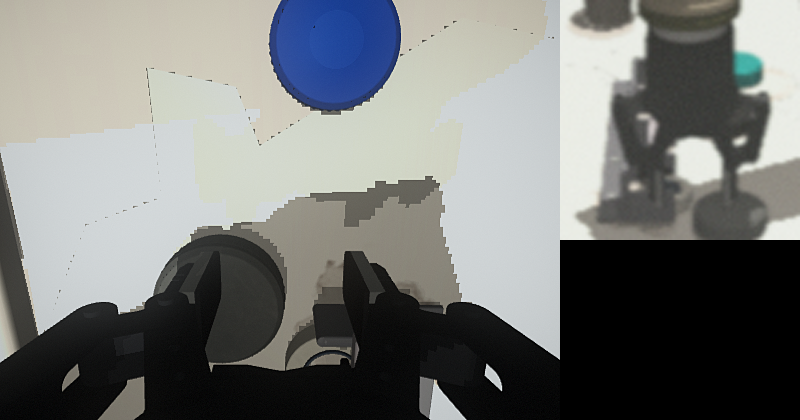

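The view confirms the tips are well above the worktop even with TCP z at 9 mm. Now the push.

Emit:
{"method": "arm_command", "body": {"series": [[60,0,-0.02,0,0],[60,0,-0.02,0,0],[60,0,-0.02,0,0],[60,0,-0.02,0,0],[60,0,-0.02,0,0]]}}

```text
time_s: 9.8
position: [0.5082, 0.0822, 0.0113]
eef_rot: [0.007, 0.711, -0.002, 0.703]
contact_force: [0.8, 1.6, -2.9]
finger_gap: 0.597
```

```bash
python3 st.py; python3 - <<'E'
from h import *
c=imaging.camera("wrist")
o=np.zeros((420,800,3),np.uint8)
o[:,:560]=c["image"][...,::-1]
cv2.imwrite("pics/c6.png",o[100:,200:520])
E
```

```text
9.8 [0.5082 0.0822 0.0113] [[-0.011, 0.013, 1.0], [0.007, 1.0, -0.013], [-1.0, 0.007, -0.011]] [-0.463  0.294  0.25   1.949 -0.102  0.919 -0.173] [ 0.76  1.55 -2.93] 0.5972259911947897
```

View pics/c6.png

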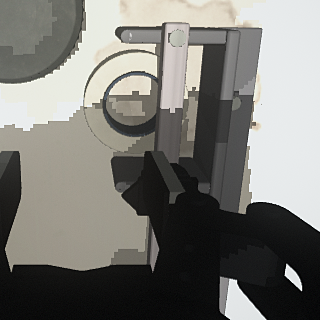

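The marker now moves ahead of the finger, with its point visible at about (130,200) in the crop and a 1.6 N force. I'll continue.

Emit:
{"method": "arm_command", "body": {"series": [[60,0.001,-0.02,0,0],[60,0.001,-0.02,0,0],[60,0.0005,-0.02,0,0],[60,0.0005,-0.02,0,0],[60,0,-0.015,0,0],[60,0,-0.005,0,0],[60,0,0,0,0]]}}

```text
time_s: 10.55
position: [0.5085, -0.0201, 0.0104]
eef_rot: [0.009, 0.71, -0.002, 0.704]
contact_force: [0.6, -0.2, -0.8]
finger_gap: 0.596
```

```bash
python3 st.py
```

```text
10.55 [ 0.5085 -0.0201  0.0104] [[-0.008, 0.016, 1.0], [0.01, 1.0, -0.016], [-1.0, 0.01, -0.008]] [-0.315  0.285  0.307  1.97  -0.121  0.91   0.04 ] [ 0.57 -0.24 -0.76] 0.5963432141523713
```

Emit:
{"method": "arm_command", "body": {"series": [[60,0,0.02,0,0],[60,0,0.04,0,0],[60,-0.04,0.02,0,0],[60,-0.04,0,-0.03,0],[60,0,0,-0.04,0],[60,0,0,-0.02,0],[60,0,0,0,0]]}}

```text
time_s: 11.25
position: [0.4199, 0.0699, 0.0967]
eef_rot: [0.007, 0.708, -0.0, 0.706]
contact_force: [0.7, -1.3, -0.5]
finger_gap: 0.602
```

```bash
python3 st.py; python3 - <<'E'
from h import *
import pickle
w=imaging.camera("wrist");t=imaging.camera("top");pickle.dump((w,t),open("c7.pkl","wb"))
o=np.zeros((600,800,3),np.uint8)
o[:375]=cv2.resize(t["image"][195:270,215:375,::-1],None,fx=5,fy=5,interpolation=cv2.INTER_CUBIC)
o[380:590,:280]=cv2.resize(w["image"],(280,210))[...,::-1]
cv2.imwrite("pics/c7.png",o)
E
```

```text
11.25 [0.4199 0.0699 0.0967] [[-0.002, 0.011, 1.0], [0.01, 1.0, -0.011], [-1.0, 0.01, -0.002]] [-0.505 -0.03   0.239  2.096 -0.003  1.074 -0.275] [ 0.67 -1.27 -0.52] 0.6016950082431463
```

View pics/c7.png

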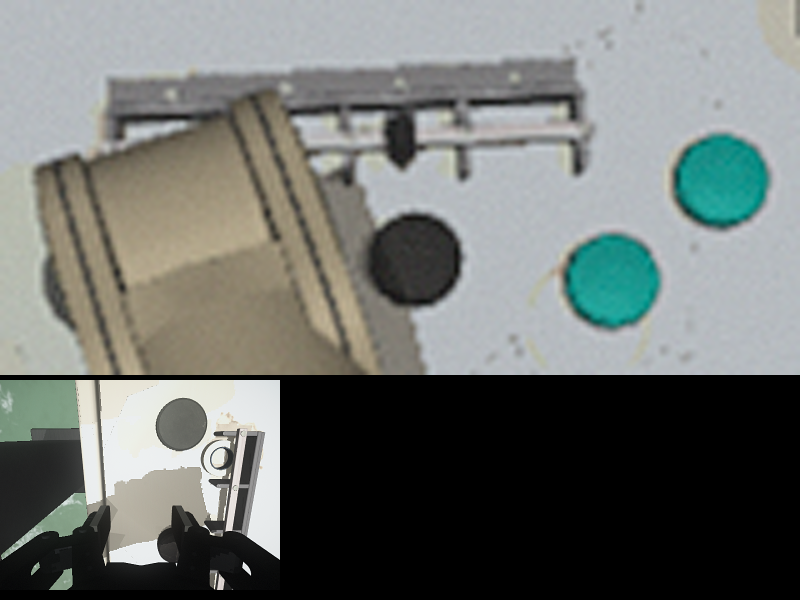

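The marker now stands at crop (400,140) between the third-gap dividers (345 and 462), about 2 mm from the middle. The black cap is unmoved at (415,258). Next I'll turn the jaws across and use a partly open, two-finger cradle for the cap push.

Emit:
{"method": "arm_command", "body": {"series": [[35,0,0,0,-0.14],[35,0,0,0,-0.14],[35,0,0,0,-0.14],[35,0,0,0,-0.14],[35,0,0,0,-0.14],[35,0,0,0,-0.14],[35,0,0,0,-0.14],[35,0,0,0,-0.14],[35,0,0,0,-0.14],[35,0,0,0,-0.14],[35,0,0,0,-0.14],[35,0,0,0,0]]}}

```text
time_s: 12.55
position: [0.4338, 0.0701, 0.0939]
eef_rot: [-0.503, 0.496, 0.505, 0.497]
contact_force: [-1.1, -0.0, -0.4]
finger_gap: 0.35
```

```bash
python3 st.py; python3 - <<'E'
from h import *
import pickle
w,t=pickle.load(open("c7.pkl","rb"))
o=np.array([.5245,-.004]);yx=np.array([.024,.9997]);xx=np.array([.9997,-.024])
for u,v,z in [(400,120,.065),(402,168,.036),(400,140,.055)]:
    p=onz(t,215+u/5-.4,195+v/5-.4,z)[:2]; print(xx@(p-o),yx@(p-o))
E
```

```text
12.55 [0.4338 0.0701 0.0939] [[-0.002, -1.0, -0.015], [0.003, -0.015, 1.0], [-1.0, 0.002, 0.003]] [-0.516  0.006  0.257  2.068 -0.006  1.068  1.33 ] [-1.13 -0.01 -0.35] 0.35009402347734564
0.023715729180083932 -0.029915625419579622
0.000609020255811244 -0.030864019481025413
0.013846891112590767 -0.029730889544413035
```

Emit:
{"method": "arm_command", "body": {"series": [[35,0,0,0,0.04],[35,0,0.007,-0.036,0],[35,0,0.007,-0.036,0],[35,0,0.008,-0.036,0],[35,0.04,0,0,0],[35,0.04,0,0,0],[35,0,0,0,0]]}}

```text
time_s: 13.25
position: [0.414, -0.0416, 0.0127]
eef_rot: [-0.486, 0.514, 0.484, 0.516]
contact_force: [0.9, 0.5, 0.7]
finger_gap: 0.354
```

```bash
python3 st.py; python3 - <<'E'
from h import *
w=imaging.camera("wrist");t=imaging.camera("side")
o=np.zeros((420,800,3),np.uint8)
o[:,:560]=w["image"][...,::-1]
o[:240,560:]=cv2.resize(t["image"][165:255,250:340,::-1],(240,240),interpolation=cv2.INTER_CUBIC)
cv2.imwrite("pics/c8.png",o)
print(proj(w,[.4715,-.0386,.024]),proj(w,[.5237,-.039,0]))
E
```

```text
13.25 [ 0.414  -0.0416  0.0127] [[0.004, -0.998, 0.06], [0.0, 0.06, 0.998], [-1.0, -0.004, 0.0]] [-0.389  0.074  0.393  2.206 -0.038  0.864  1.538] [0.92 0.53 0.73] 0.35372126238783114
[294.72044875 347.50760535] [296.98345239 394.52105465]
```

View pics/c8.png

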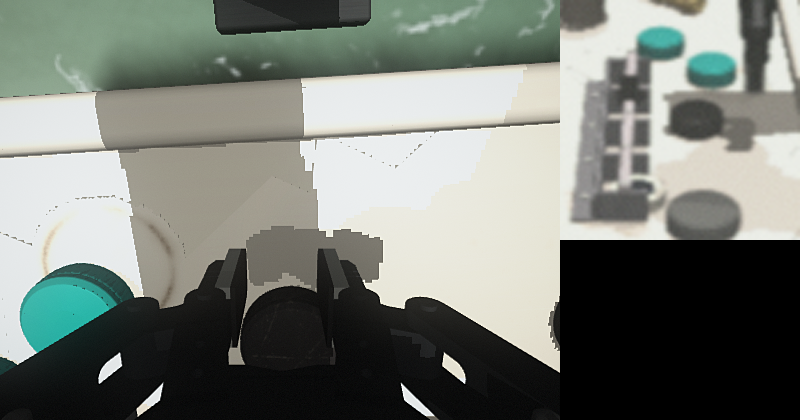

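Emit:
{"method": "arm_command", "body": {"series": [[35,0,0,0.005,-0.036],[35,0.012,0,0,0],[35,0.012,0,0,0],[35,0.004,0,0,0],[35,0,0,0,0]]}}

```text
time_s: 13.85
position: [0.422, -0.0338, -0.0091]
eef_rot: [-0.499, 0.5, 0.492, 0.51]
contact_force: [-0.1, -0.3, 1.0]
finger_gap: 0.351
```

```bash
python3 st.py; python3 - <<'E'
from h import *
w=imaging.camera("wrist");t=imaging.camera("side")
o=np.zeros((420,800,3),np.uint8)
o[:,:560]=w["image"][...,::-1]
o[:240,560:]=cv2.resize(t["image"][175:235,280:340,::-1],(240,240),interpolation=cv2.INTER_CUBIC)
cv2.imwrite("pics/c9.png",o)
E
```

```text
13.85 [ 0.422  -0.0338 -0.0091] [[0.017, -1.0, 0.019], [0.003, 0.019, 1.0], [-1.0, -0.017, 0.003]] [-0.39   0.125  0.383  2.214 -0.068  0.796  1.588] [-0.09 -0.25  0.97] 0.3505785458838452
```

View pics/c9.png

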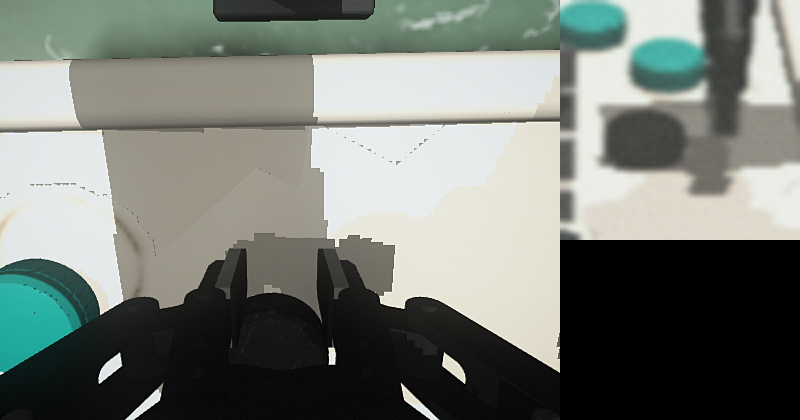

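The fingers are centred behind the cap (rear edge about row 293) and still about 30 mm up. I'll lower further.

Emit:
{"method": "arm_command", "body": {"series": [[35,0.008,0.005,-0.002,0],[35,0.007,0.005,-0.001,0],[35,0.004,0.002,0,0],[35,0,0,0,0]]}}

```text
time_s: 14.35
position: [0.4092, -0.0371, -0.0292]
eef_rot: [-0.499, 0.5, 0.491, 0.51]
contact_force: [-0.0, -0.1, 0.8]
finger_gap: 0.349
```

```bash
python3 st.py
```

```text
14.35 [ 0.4092 -0.0371 -0.0292] [[0.018, -1.0, 0.02], [0.003, 0.02, 1.0], [-1.0, -0.017, 0.003]] [-0.382  0.141  0.382  2.255 -0.082  0.739  1.607] [-0.03 -0.08  0.81] 0.34890957199639266
```

Emit:
{"method": "arm_command", "body": {"series": [[35,0.002,0,0,0],[35,0.002,0,0,0],[35,0,0,0,0]]}}

```text
time_s: 14.65
position: [0.4095, -0.037, -0.0335]
eef_rot: [-0.499, 0.5, 0.491, 0.51]
contact_force: [0.5, 0.3, 0.1]
finger_gap: 0.352
```

```bash
python3 st.py; python3 - <<'E'
from h import *
w=imaging.camera("wrist");t=imaging.camera("side")
o=np.zeros((420,800,3),np.uint8)
o[:,:400]=w["image"][:,100:500,::-1]
o[:400,400:]=cv2.resize(t["image"][175:235,280:340,::-1],(400,400),interpolation=cv2.INTER_CUBIC)
cv2.imwrite("pics/c10.png",o)
E
```

```text
14.65 [ 0.4095 -0.037  -0.0335] [[0.018, -1.0, 0.02], [0.003, 0.02, 1.0], [-1.0, -0.018, 0.003]] [-0.38   0.151  0.381  2.257 -0.089  0.728  1.613] [0.45 0.27 0.11] 0.35203970116372907
```

View pics/c10.png

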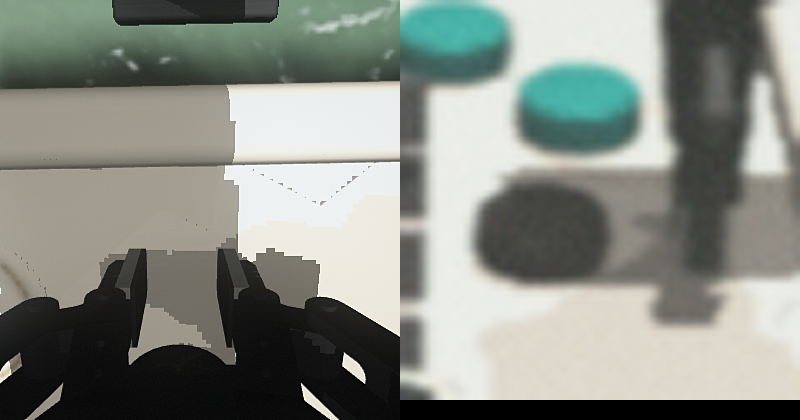

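The tips hover about 10 mm above the worktop, centred on the cap. Pushing forward now.

Emit:
{"method": "arm_command", "body": {"series": [[35,0,-0.01,0,0],[35,0,-0.008,0,0],[35,0,-0.008,0,0],[35,0.0005,-0.008,0,0],[35,0,-0.008,0,0],[35,0.0005,-0.008,0,0],[35,0,-0.008,0,0],[35,0.0005,-0.008,0,0],[35,0,-0.006,0,0],[35,0,0,0,0]]}}

```text
time_s: 15.75
position: [0.4897, -0.0384, -0.0333]
eef_rot: [-0.499, 0.499, 0.491, 0.51]
contact_force: [-0.0, -0.2, -0.8]
finger_gap: 0.346
```

```bash
python3 st.py; python3 - <<'E'
from h import *
w=imaging.camera("wrist");t=imaging.camera("top");s=imaging.camera("side")
o=np.zeros((600,800,3),np.uint8)
o[:375]=cv2.resize(t["image"][195:270,215:375,::-1],None,fx=5,fy=5,interpolation=cv2.INTER_CUBIC)
o[380:590,:280]=cv2.resize(w["image"],(280,210))[...,::-1]
o[380:600,300:520]=cv2.resize(s["image"][175:230,265:320],(220,220),interpolation=cv2.INTER_CUBIC)[...,::-1]
cv2.imwrite("pics/c11.png",o)
E
```

```text
15.75 [ 0.4897 -0.0384 -0.0333] [[0.019, -1.0, 0.019], [0.003, 0.02, 1.0], [-1.0, -0.019, 0.003]] [-0.344  0.311  0.37   2.065 -0.164  0.772  1.676] [-0.01 -0.18 -0.76] 0.3461802390646757
```

View pics/c11.png

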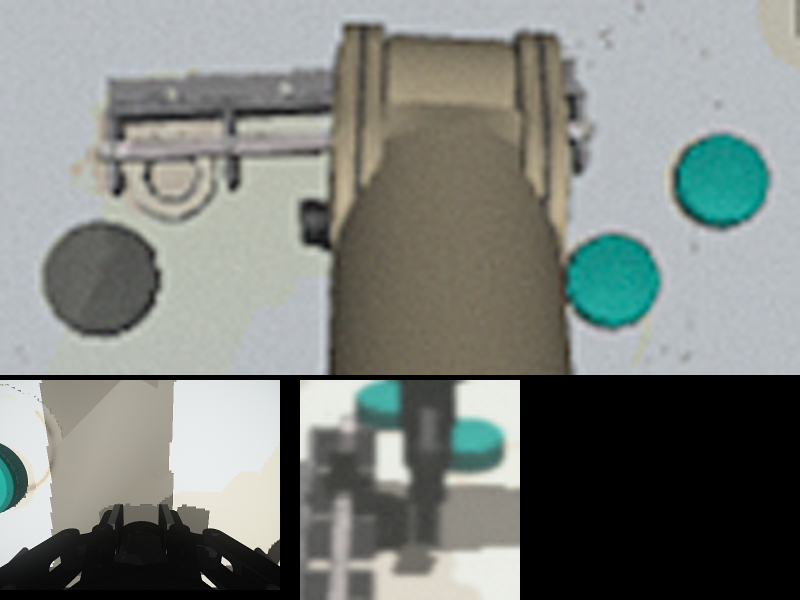

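The cap moves with the cradle and nothing else is disturbed. I'll do the last ~15 mm in small steps while watching the force.

Emit:
{"method": "arm_command", "body": {"series": [[35,0,-0.004,0,0],[35,0,-0.004,0,0],[35,0,-0.002,0,0],[35,0,0,0,0]]}}

```text
time_s: 16.3
position: [0.4987, -0.0386, -0.0331]
eef_rot: [-0.499, 0.499, 0.491, 0.51]
contact_force: [-0.3, 0.4, 0.0]
finger_gap: 0.35
```

Emit:
{"method": "arm_command", "body": {"series": [[35,0,-0.002,0,0],[35,0,0,0,0]]}}

```text
time_s: 16.5
position: [0.5009, -0.0386, -0.0331]
eef_rot: [-0.499, 0.499, 0.491, 0.51]
contact_force: [0.3, -0.4, -0.2]
finger_gap: 0.348
```

Emit:
{"method": "arm_command", "body": {"series": [[35,0,-0.002,0,0],[35,0,0,0,0]]}}

```text
time_s: 16.7
position: [0.5029, -0.0386, -0.033]
eef_rot: [-0.499, 0.499, 0.491, 0.51]
contact_force: [-0.1, 0.2, -0.5]
finger_gap: 0.351
```

```bash
python3 st.py; python3 - <<'E'
from h import *
w=imaging.camera("wrist");s=imaging.camera("side")
o=np.zeros((420,800,3),np.uint8)
o[:,:400]=cv2.resize(w["image"][210:420,180:380],(400,420),interpolation=cv2.INTER_CUBIC)[...,::-1]
o[:400,400:]=cv2.resize(s["image"][175:230,265:320],(400,400),interpolation=cv2.INTER_CUBIC)[...,::-1]
cv2.imwrite("pics/c12.png",o)
E
```

```text
16.7 [ 0.5029 -0.0386 -0.033 ] [[0.018, -1.0, 0.02], [0.003, 0.02, 1.0], [-1.0, -0.018, 0.004]] [-0.337  0.337  0.367  2.031 -0.174  0.784  1.684] [-0.09  0.18 -0.55] 0.3510286905567453
```

Still free, so I'll continue in 1.5 mm steps until wall contact.

Emit:
{"method": "arm_command", "body": {"series": [[35,0,-0.0015,0,0],[35,0,0,0,0]]}}

```text
time_s: 17.0
position: [0.5041, -0.0387, -0.0331]
eef_rot: [-0.499, 0.5, 0.491, 0.51]
contact_force: [-0.7, 0.7, -0.9]
finger_gap: 0.351
```

Emit:
{"method": "arm_command", "body": {"series": [[35,0,-0.0015,0,0],[35,0,0,0,0]]}}

```text
time_s: 17.2
position: [0.5056, -0.0387, -0.0331]
eef_rot: [-0.498, 0.5, 0.492, 0.51]
contact_force: [0.6, -0.3, 0.1]
finger_gap: 0.346
```

Emit:
{"method": "arm_command", "body": {"series": [[35,0,-0.0015,0,0],[35,0,0,0,0]]}}

```text
time_s: 17.4
position: [0.5057, -0.0388, -0.0335]
eef_rot: [-0.498, 0.5, 0.492, 0.51]
contact_force: [-0.8, -0.6, 0.9]
finger_gap: 0.352
```

Emit:
{"method": "arm_command", "body": {"series": [[35,0,-0.002,0,0],[35,0,0,0,0]]}}

```text
time_s: 17.6
position: [0.5058, -0.0389, -0.0337]
eef_rot: [-0.496, 0.501, 0.493, 0.509]
contact_force: [-1.5, 1.5, 3.7]
finger_gap: 0.351
```

Emit:
{"method": "arm_command", "body": {"series": [[35,0,-0.003,0,0],[35,0,-0.001,0,0]]}}

```text
time_s: 17.8
position: [0.5057, -0.0389, -0.0337]
eef_rot: [-0.494, 0.503, 0.496, 0.507]
contact_force: [-5.3, 1.0, 8.4]
finger_gap: 0.35
```

```bash
python3 st.py; python3 - <<'E'
from h import *
w=imaging.camera("wrist");s=imaging.camera("side")
o=np.zeros((420,800,3),np.uint8)
o[:,:400]=cv2.resize(w["image"][210:420,180:380],(400,420),interpolation=cv2.INTER_CUBIC)[...,::-1]
o[:400,400:]=cv2.resize(s["image"][175:230,265:320],(400,400),interpolation=cv2.INTER_CUBIC)[...,::-1]
cv2.imwrite("pics/c12.png",o)
E
```

```text
17.8 [ 0.5057 -0.0389 -0.0337] [[0.002, -1.0, 0.021], [0.005, 0.021, 1.0], [-1.0, -0.002, 0.005]] [-0.331  0.355  0.365  2.008 -0.18   0.806  1.689] [-5.26  1.04  8.4 ] 0.35024841565329634
```

Contact stopped the tool at x=0.5057, matching the predicted 0.505 for home. Retreating straight back to check.

Emit:
{"method": "arm_command", "body": {"series": [[35,0,0.005,0,0],[35,0,0.02,0,0],[35,0,0.03,0,0],[35,0,0.03,0,0],[35,-0.04,0,0,0],[35,-0.04,0,0,0],[35,-0.03,0,0.04,0],[35,-0.02,0,0.045,0],[35,0,0,0.045,0],[35,0,0,0.045,0],[35,0,0,0,0]]}}

```text
time_s: 19.0
position: [0.4237, 0.1439, 0.104]
eef_rot: [-0.494, 0.5, 0.493, 0.513]
contact_force: [0.7, -0.7, 0.0]
finger_gap: 0.35
```

```bash
python3 st.py; python3 - <<'E'
from h import *
import pickle
t=imaging.camera("top");w=imaging.camera("wrist");pickle.dump((w,t),open("c13.pkl","wb"))
o=np.zeros((600,800,3),np.uint8)
o[:375]=cv2.resize(t["image"][195:270,215:375,::-1],None,fx=5,fy=5,interpolation=cv2.INTER_CUBIC)
o[380:590,:280]=cv2.resize(w["image"],(280,210))[...,::-1]
cv2.imwrite("pics/c13.png",o)
E
```

```text
19.0 [0.4237 0.1439 0.104 ] [[0.014, -1.0, 0.026], [0.011, 0.026, 1.0], [-1.0, -0.014, 0.011]] [-0.615  0.     0.189  2.05  -0.005  1.074  1.122] [ 0.7  -0.69  0.03] 0.3501278103293351
```

View pics/c13.png

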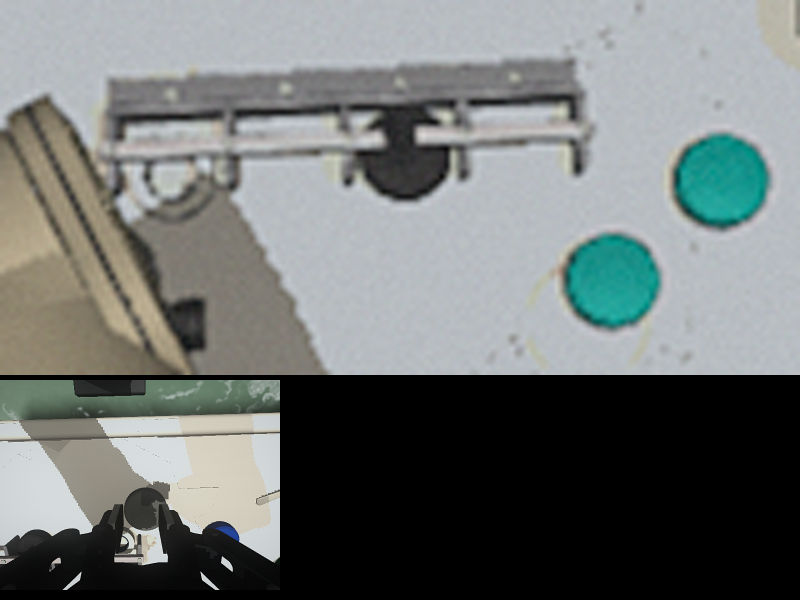

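```bash
python3 - <<'E'
from h import *
import pickle
a=pickle.load(open("top.pkl","rb")); w,b=pickle.load(open("c13.pkl","rb"))
o=np.array([.5245,-.004]);yx=np.array([.024,.9997]);xx=np.array([.9997,-.024])
def edge(c,cols,r0,r1):
    g=cv2.cvtColor(c["image"],cv2.COLOR_RGB2GRAY).astype(float)[r0:r1]; out=[]
    for u in cols:
        p=g[:,u]; d=np.diff(p); i=np.argmax(d); th=(p[:i-1].min()+p[-1])/2
        j=[k for k in range(len(p)-1) if p[k]<th<=p[k+1]][-1]
        v=r0+j+(th-p[j])/(p[j+1]-p[j]); out.append(v)
    return out
for c,cols,r in [(a,range(294,302),(247,262)),(b,range(292,300),(226,240))]:
    e=edge(c,cols,*r); P=[onz(c,u,v,.012)[:2] for u,v in zip(cols,e)]
    q=np.array([(xx@(p-o),yx@(p-o)) for p in P]); print(np.round(e,1), "min x",q[:,0].min().round(4), "y at",q[q[:,0].argmin(),1].round(4))
E
```

```text
[255.5 255.7 255.8 255.9 256.2 255.9 255.7 255.6] min x -0.0799 y at -0.0363
[233.9 234.5 234.7 234.7 234.8 234.7 234.6 234. ] min x -0.0153 y at -0.0339
```

By the top view the cap may be about 3 mm short of home, so I'll check from nearer with the wrist camera.

Emit:
{"method": "arm_command", "body": {"series": [[35,-0.045,0,-0.025,0],[35,-0.045,0,-0.025,0],[35,0,0,-0.025,0],[35,0,0,0,0]]}}

```text
time_s: 19.5
position: [0.4196, 0.0561, 0.1937]
eef_rot: [-0.492, 0.505, 0.49, 0.513]
contact_force: [-0.3, -0.2, -0.5]
finger_gap: 0.349
```

```bash
python3 st.py; python3 - <<'E'
from h import *
import pickle
w=imaging.camera("wrist");pickle.dump(w,open("w14.pkl","wb"))
cv2.imwrite("pics/w14.png",cv2.resize(w["image"][190:330,65:265,::-1],None,fx=4,fy=4,interpolation=cv2.INTER_CUBIC))
E
```

```text
19.5 [0.4196 0.0561 0.1937] [[0.011, -0.999, 0.036], [0.007, 0.036, 0.999], [-1.0, -0.01, 0.007]] [-0.537 -0.146  0.275  1.982  0.037  1.289  1.26 ] [-0.35 -0.2  -0.48] 0.34879792612253785
```

View pics/w14.png

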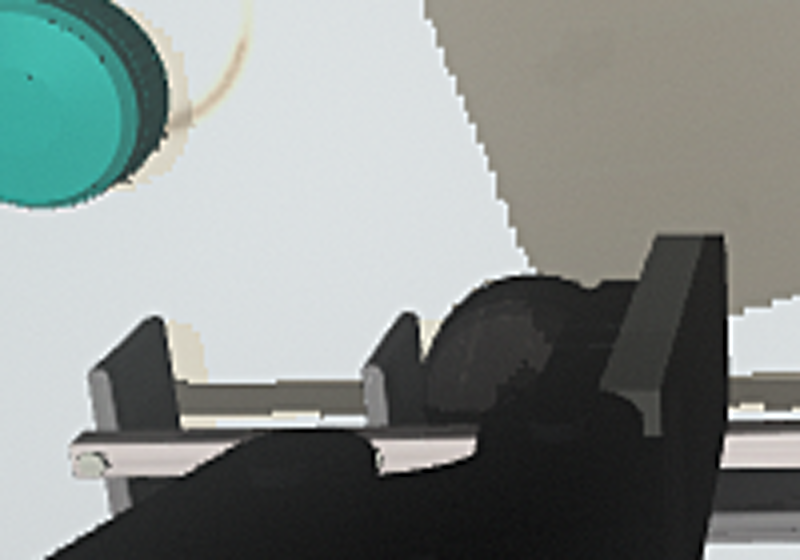

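```bash
python3 - <<'E'
from h import *
import pickle
a=pickle.load(open("w1.pkl","rb")); b=pickle.load(open("w14.pkl","rb"))
g=lambda c,u,v,z:onz(c,65+u/4-.4,190+v/4-.4,z)[:2].round(4)
print("before cap foot",g(a,475,24,0),"feet",g(a,128,293,0),g(a,382,295,0))
print("after cap foot",g(b,533,273,0),"feet",g(b,157,316,0),g(b,412,314,0))
print("after tops",g(b,97,372,.032),g(b,373,370,.032),"cap L edge z.024",g(b,424,385,.024), "top-face front edge",g(b,533,290,.024))
E
```

```text
before cap foot [ 0.4474 -0.041 ] feet [ 0.5216 -0.1434] [ 0.5233 -0.0734]
after cap foot [ 0.5124 -0.0385] feet [ 0.5211 -0.1435] [ 0.5233 -0.0731]
after tops [ 0.5215 -0.144 ] [ 0.5238 -0.0737] cap L edge z.024 [ 0.5327 -0.064 ] top-face front edge [ 0.5068 -0.0327]
```

The wrist view shows the cap's front foot 11.6 mm ahead of the nose line (12 mm expected), so it is home. With z=0 for its edge the top view now gives about 13 mm, which agrees. The robot is clear, so I'm handing in.

```bash
python3 -c "
from cell import order,telemetry
print(order.hand_in()); print(telemetry.observe()['time_s'])"
```

```text
the job is handed in; nothing more can be done
None
the job is handed in; nothing more can be done
```

I pushed the marker to the third gap, then pushed the black 57 mm cap into that gap until it met the back wall. I handed the job in at about 20 s on the robot's clock; no verdict is reported.

**Last checks**
- **Cap depth:** in the wrist view its front edge stands about 11.6 mm ahead of the divider noses (12 mm expected), putting its centre at rack x ≈ 16–17 mm. The tool stopped against resistance of about 5 N, with 8 N upward, at x = 0.5057 m; I had predicted 0.505 m.
- **Marker:** it stands within about 2–5 mm of the middle of the third gap (top view, 15 mm allowed).
- **Other things:** the tape, large cap and turquoise look-alikes appear unmoved in the last views. I did not re-measure the tin, spoon, strainer or valve; the arm never went near them at low height.
- **Robot:** it ended clear of everything, at TCP z ≈ 0.19 m.

**What disagreed or went wrong**
- **Fingertip height:** the real fingertips sit about 43 mm above the reported TCP. My first marker push passed over the fin for that reason; I corrected the height and repeated it.
- **Cap depth, first reading:** the top view first suggested the cap was about 3 mm short. I had taken its edge at the wrong height; corrected, it gives about 13 mm.
- **Side camera:** its readings were about 4 pixels off the other two views, so I gave it little weight.
- **Joint 7:** it reached the edge of its range (2.598 of 2.6 rad) during one turn, and I turned back the other way.
- **Pictures:** I viewed about 17, well over the budget of 10.

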